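# Proof-pull of a cemented porcelain insulator

### The job

The white porcelain insulator that is cemented to the seat of one of the two spring pull testers has to be proved: grip the insulator itself, pull it straight up until the tester's pointer stands between the two broad marks of its scale, and keep the pull there for at least two seconds without going past the upper mark. Then lower it gently until the seat is fully down again, without letting it snap back, and let go. Leave the other tester with the brass bush, the loose spare insulator and the nut tin alone.

Things in the scene. Friction and masses are not known exactly. Their poses are not given: they have to be found in the camera images.
- insulator: white porcelain insulator of three bulges one above the other, 40 mm across, 54 mm tall, upright, cemented for good onto the seat of the first pull tester. Origin at the centre of its underside, 66 mm above the bench top at rest; z up. Grip it across its widest, middle bulge, 12 to 32 mm above the origin; it is round, but closing along x of tester_a leaves the most room
- insulator_mid (a point): point on the insulator's axis at the mid-height of its widest bulge, 22 mm above its underside (88 mm above the bench top at rest): the height to grip at
- tester_a: the pull tester that carries the insulator, fixed to the bench: dark steel base plate 100 x 100 x 12 mm, grey round spring barrel 56 mm across, 54 mm high, and above it a steel seat disc 44 mm across, 10 mm thick, that slides straight up against a spring. Origin at the centre of the base's underside, z up; its scale stands on its +y side
- tester_a_seat (a joint): rise of the seat with the insulator, in m: 0 fully down, 0.015 pointer at the lower mark, 0.035 at the upper mark, 0.050 hard stop. The spring pulls down with 3 N at 0 plus 0.3 N per mm, and seat and insulator weigh 3 N more (total 10.5 N at 15 mm, 13.5 N at 25 mm, 16.5 N at 35 mm); let go when raised, it snaps down
- tester_b: a second tester of the same make and size, with a brass bush (34 mm across, 30 mm tall) bonded on its seat in place of an insulator. Fixed to the bench; it may stand left or right of the first. To be left alone
- tester_b_seat (a joint): rise of the second tester's seat in m, 0 fully down; to be left there
- spare_insulator: smaller loose porcelain insulator, 34 mm across and 46 mm tall, standing on the bench top; origin at the centre of its underside. To be left alone
- nut_tin: open round grey tin, 74 mm across and 45 mm tall, standing on the bench top; origin at the centre of its underside. To be left alone
- scale_mid (a point): point on the first tester's scale midway between its two broad marks. The scale is an upright aluminium strip 26 mm wide, 120 mm tall, 90 mm from the axis, its marked face to -x of the tester. A thin arm from the seat carries a black pointer in front of it; the marks are 15 and 35 mm above the pointer's rest place, fine lines 5 mm apart

How it is judged:
By the outcome, as a careful person would: the job done as asked, in the order asked, and still so for the second after the job is handed in, with the robot touching nothing.
It also fails if it takes over 35 s, if anything falls off the work surface, if the arm or the gripper's body presses on something with over 40 N, if the wrist force passes 120 N, or if a joint passes its speed limit or range.

### The arm

A 6-joint arm with a two-finger parallel gripper is mounted at the origin on a cart in front of the work surface, level with it; the furniture and walls round the work are solid. World frame = base frame: x ahead of the robot, y to its left, z up, the work surface at z = 0. Lengths are in m, angles in rad, forces in N, time in s.
With the tool pointing down it reaches from about 0.35 to 0.925 m from the base axis. Payload 6.4 kg.
Tool frame: the origin (TCP) lies midway between the tips of the shut fingers; the grasp point (between the pads) lies 19 mm behind it; z points along the fingers, y is the line along which they close (so a half turn about z gives the same grasp; the last joint's range is limited). The gripper opens to 94 mm and grips with 3 to 60 N. Pads are 16 mm wide; open, the fingers measure 119 mm over their backs; the gripper's body (75 mm by 177 mm) begins 78 mm behind the grasp point.
Start: joints at [-1.314, 0.245, 1.558, -0, 1.339, -0.174], TCP at [0.271, -0.591, 0.205] pointing down, gripper open.
Joint ranges: [-3.13, 3.13], [-1.02, 2.26], [0.13, 2.54], [-0.95, 4.09], [0.21, 2.88], [-2.74, 2.74]. Speed limits (rad/s): [2.57, 2.57, 3.14, 3.14, 3.14, 3.14].

### API

Orientations are given as a unit quaternion [x, y, z, w].
In Python, from bench import observe, capture, sign_off gives the robot as it stands.
- The arm moves only by the tool step_arm, never from a script. Its arguments are lists of equal length, an entry for each row: "slide": the shift along the tool's x, y, z normalised to -1 to 1, where 1 is 0.5 m, a list of three; "turn": the turn about the tool's z normalised to -1 to 1, where 1 is pi/2 rad. In form: {"slide": [[tx, ty, tz], ...], "turn": [turn, ...]}. A call has 1 to 5 rows; each row is the pose to reach, as a shift and turn from the pose commanded when the call began, along the tool's axes at that moment; what a row does not reach only later rows make up. A row lasts 1/10 s, in which the tool goes at most 50 mm and 8.59 degrees, less where a joint would pass 70% of its speed; a pose out of reach is approached as far as the arm can. A call with a number of a shift or a turn outside -1 to 1 is refused whole. A call with a gripper value outside its range is refused whole. "gripper" is the closure, from 0 (fully open) to 1 (shut), set as the call begins (left out, the last holds). The fingers move at their own pace and stop on an object; the grip force is fixed at half the most. Time passes only in rows, so rows that repeat a pose let the fingers close. It gives the time, the measured TCP pose, the force, the opening and the grip force at its end, in the units of the state.
- observe(): the state, without advancing time (a new reading comes with each control period).
- capture(name): name is "scene" or "top" or "wrist"; returns a dict with "img" (384x512x3 uint8, red, green, blue), "fx", "fy", "cx", "cy" (pixels), "k1" (the pictures are not rectified: a ray, as slopes to the right and down, at radius r is drawn at 1 + k1 r^2 times it, then the intrinsics apply), "R" (3x3) and "t" (3): a world point X has camera coordinates R X + t. Camera axes: x right, y down, z forward; pixel columns grow to the right and rows downward; lengths in m; the calibration is good to about 2 mm. A picture is of the moment at which its call begins. There is no depth.
- sign_off(): hands the job in; it is judged then, once.
The state is a dict: "clock": time; "qpos": joint angles; "joint_velocities": joint speeds; "joint_efforts": joint torques, N m; "eef_pos": TCP position; "orientation": TCP orientation; "wrist_force": force on the tool from outside, world axes, zero at the start; "moment": the same for the moment, N m; "finger_gap": finger opening in m; "finger_force": force on a finger pad.
Only numpy, scipy, OpenCV 4.12 (cv2) and the standard library are available. Lean on these libraries where they do the work, as an engineer would, in place of code of your own. Each camera call takes 0.05 s, during which the arm holds its last target. There are 200 camera calls.

## Working session

There is one attempt and no reset: what is moved stays moved. The work goes in short steps, Python scripts to look and compute and a tool call to move; the robot and the scene stay as the last step left them, time stands still between calls to the robot, and variables do not carry over. Pictures are saved under pics/ and viewed, at most 10 in all, crops included, and the job is handed in when it is done.

Besides the shell and the picture viewer there is one more tool, called after ">>>" in YAML: its name, and indented under it one key for each argument. step_arm: Moves the arm, as the interface text tells. Its arguments: {"type":"object","properties":{"slide":{"type":"array"},"turn":{"type":"array"},"gripper":{"type":"number"}},"required":["slide","turn"]}

```bash
mkdir -p pics
cat > h.py <<'E'
import numpy as np, cv2
from bench import observe, capture, sign_off
def ray(c,u,v):
    x,y=(u-c["cx"])/c["fx"],(v-c["cy"])/c["fy"]
    K=np.eye(3);D=np.array([c["k1"],0,0,0,0.])
    p=cv2.undistortPoints(np.array([[[x,y]]],float),K,D)[0,0]
    R=np.array(c["R"]);o=-R.T@np.array(c["t"]);return o,R.T@np.array([p[0],p[1],1.])
def onplane(c,u,v,z):
    o,d=ray(c,u,v);return o+d*(z-o[2])/d[2]
def proj(c,X):
    p=cv2.projectPoints(np.array([X],float),cv2.Rodrigues(np.array(c["R"],float))[0],np.array(c["t"],float),np.array([[c["fx"],0,c["cx"]],[0,c["fy"],c["cy"]],[0,0,1.]]),np.array([c["k1"],0,0,0,0.]))[0]
    return p[0,0]
def save(c,n,s=1): cv2.imwrite("pics/"+n,cv2.resize(c["img"][:,:,::-1],None,fx=s,fy=s))
E
python3 - <<'E'
from h import *
for n in("scene","top"):
    c=capture(n);save(c,n+"1.png",1.5);print(n,c["k1"],c["fx"],-np.array(c["R"]).T@c["t"])
print(observe())
E
```

```text
scene -0.14252554910206502 461.7133895400822 [-0.59005236 -0.75996269  0.93653218]
top -0.0696754531369861 364.97140439854735 [0.3823391  0.074793   1.21516347]
{'clock': 0.1, 'qpos': array([-1.31410712e+00,  2.45705714e-01,  1.55887765e+00, -4.81968583e-05,
        1.33867274e+00, -1.74057973e-01]), 'joint_velocities': array([-0.00145523, -0.00048773, -0.00168132,  0.00083158, -0.00239616,
       -0.00056933]), 'joint_efforts': array([ 1.61975545e-04, -4.16918170e+01, -3.15524340e+01,  6.87242369e-02,
        3.09790741e-02, -5.31632986e-05]), 'eef_pos': array([ 0.27128885, -0.59009631,  0.20448796]), 'orientation': array([ 9.76895095e-01,  2.13717761e-01, -5.77809402e-05, -8.30046827e-04]), 'wrist_force': array([ 1.24036986,  0.18010843, -0.06519705]), 'moment': array([-0.0453907 , -0.03663444, -0.04838482]), 'finger_force': 0.0, 'finger_gap': 0.09390047601034356}
```

View pics/scene1.png

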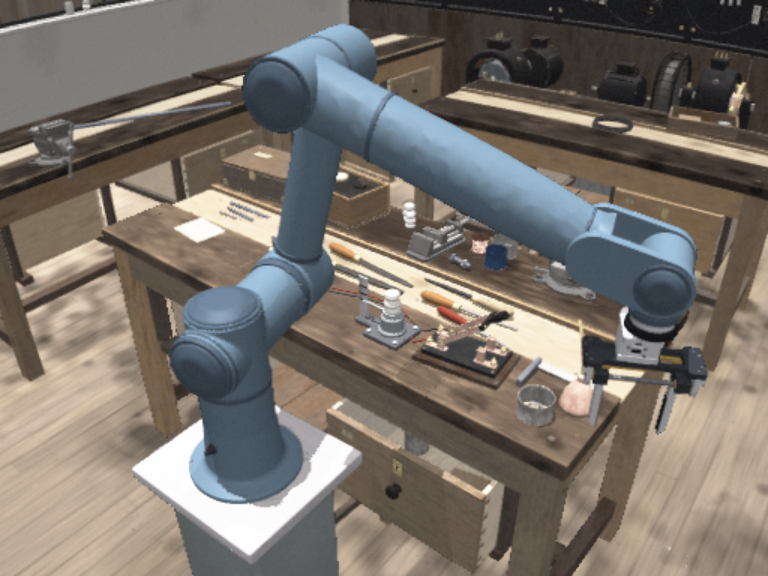

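View pics/top1.png

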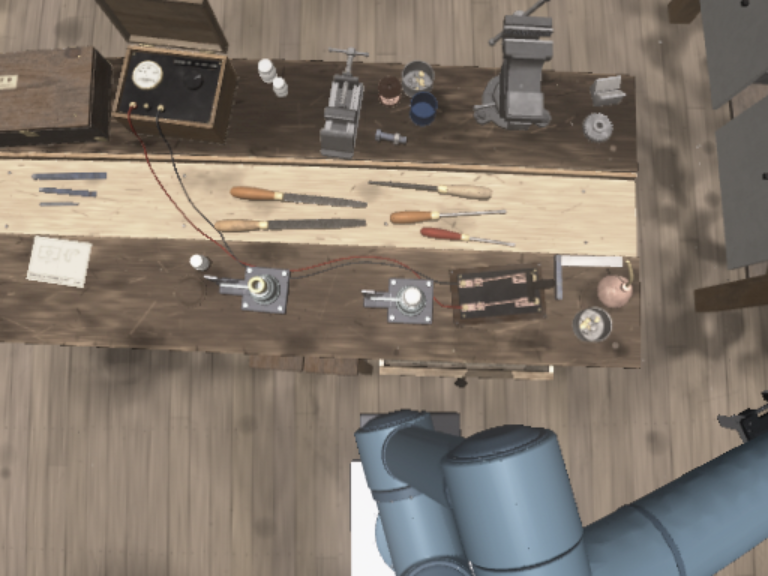

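The top view shows tester_a with the white insulator at about (410,298), its scale to the left at about (372,298). Tester_b with the brass bush is at (262,288), the spare at (199,262) and the nut tin at (593,324), all at 1.5x scale.

```bash
cat > m.py <<'E'
from h import *
c=capture("top");im=c["img"]
a=im[170:230,225:300].astype(int)
m=((a.min(2)>170)).astype(np.uint8)
n,l,s,ce=cv2.connectedComponentsWithStats(m)
for i in range(1,n):
    if s[i,4]>15: print(s[i],ce[i]+[225,170],onplane(c,*(ce[i]+[225,170]),.12))
big=cv2.resize(im[165:235,225:300,::-1],None,fx=8,fy=8,interpolation=2);cv2.imwrite("pics/crop.png",big)
s=capture("scene");print([ (z,proj(s,[*onplane(c,273.7,198.5,.12)[:2],z])*1.5) for z in(.066,.12)])
E
python3 m.py
```

```text
[ 22  21  34  16 188] [269.09574468 198.14361702] [0.49410784 0.04098293 0.12      ]
[(0.066, array([390.23814994, 311.31501356])), (0.12, array([390.270958  , 291.31280739]))]
```

View pics/crop.png

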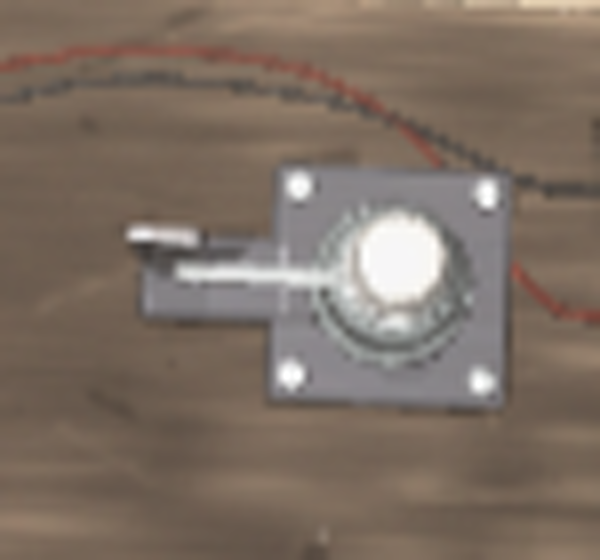

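The crop shows the base's bolts at (298,186), (486,193), (290,374) and (481,381), and the insulator's top at (400,258). The pointer arm and scale are on the left.

```bash
cat > g.py <<'E'
from h import *
from scipy.spatial.transform import Rotation as Ro
import sys
def rel(T,yaw_y):
    o=observe();R=Ro.from_quat(o["orientation"]).as_matrix()
    d=R.T@(np.array(T)-o["eef_pos"]);yd=np.array([np.cos(yaw_y),np.sin(yaw_y),0]);l=R.T@yd
    t=np.arctan2(-l[0],l[1]); t=(t+np.pi/2)%np.pi-np.pi/2
    print("pos",o["eef_pos"].round(4),"slide",(d/.5).round(4),"turn",(t/(np.pi/2)).round(4),"tilt",R[:,2].round(4))
E
python3 - <<'E'
from g import *
c=capture("top");f=lambda u,v,z:onplane(c,(u-3.5)/8+225,(v-3.5)/8+165,z)
B=[f(u,v,.015) for u,v in((298,186),(486,193),(290,374),(481,381))]
print(np.mean(B,0),f(400,258,.12)); d=B[0]-B[1]+B[2]-B[3];print(d/2);yaw=-np.arctan2(d[0],d[1]);print("yaw",yaw)
rel([*np.mean(B,0)[:2],.25],yaw)
E
```

```text
[0.49867624 0.02437551 0.015     ] [0.49800375 0.02443215 0.12      ]
[0.00358435 0.07826748 0.        ]
yaw -0.04576412812870196
pos [ 0.2714 -0.5904  0.205 ] slide [ 0.9265 -0.9274 -0.0892] turn -0.6966 tilt [-2.e-04  8.e-04 -1.e+00]
```

>>> step_arm:
  slide:
    - [0.06,-0.06,-0.03]
    - [0.12,-0.12,-0.06]
    - [0.18,-0.18,-0.09]
    - [0.24,-0.24,-0.09]
    - [0.3,-0.3,-0.09]
  turn: [-0.05,-0.1,-0.15,-0.2,-0.25]

```text
clock: 0.75
eef_pos: [0.3456, -0.3903, 0.2511]
orientation: [0.916, 0.402, 0.0, 0.001]
wrist_force: [-0.1, -0.3, 0.5]
finger_gap: 0.0939
finger_force: 0.0
```

```bash
python3 -c "
from g import *
rel([.4985,.0244,.25],-.046)"
```

```text
pos [ 0.3456 -0.3903  0.2511] slide [ 0.8173 -0.337   0.0015] turn -0.4446 tilt [ 7.0e-04 -1.1e-03 -1.0e+00]
```

>>> step_arm:
  slide:
    - [0.085,-0.035,0]
    - [0.17,-0.07,0]
    - [0.255,-0.105,0]
    - [0.34,-0.14,0]
    - [0.42,-0.175,0]
  turn: [-0.05,-0.1,-0.15,-0.2,-0.25]

```text
clock: 1.25
eef_pos: [0.424, -0.1763, 0.2506]
orientation: [0.82, 0.573, 0.0, 0.0]
wrist_force: [0.5, -0.2, -0.5]
finger_gap: 0.0944
finger_force: 0.0
```

```bash
python3 -c "
from g import *
rel([.4985,.0244,.25],-.046)"
```

```text
pos [ 0.424  -0.1763  0.2506] slide [0.4281 0.0018 0.0012] turn -0.1945 tilt [ 6.e-04 -3.e-04 -1.e+00]
```

>>> step_arm:
  slide:
    - [0.085,0,0]
    - [0.17,0,0]
    - [0.255,0,0]
    - [0.34,0,0]
    - [0.428,0.002,0]
  turn: [-0.05,-0.1,-0.15,-0.194,-0.194]

```text
clock: 1.75
eef_pos: [0.4991, 0.024, 0.2506]
orientation: [0.724, 0.69, 0.0, 0.0]
wrist_force: [0.7, -0.2, 0.7]
finger_gap: 0.0941
finger_force: 0.0
```

>>> step_arm:
  slide:
    - [0,0,0]
    - [0,0,0]
  turn: [0,0]

```text
clock: 1.95
eef_pos: [0.4988, 0.0229, 0.2503]
orientation: [0.724, 0.69, -0.0, -0.0]
wrist_force: [-0.5, 0.1, 0.9]
finger_gap: 0.094
finger_force: 0.0
```

Run:
```python
from g import *
rel([.4985,.0244,.25],-.046)
c=capture("wrist");save(c,"w1.png",1.5)
print(proj(c,[.4985,.0244,.12])*1.5,proj(c,[.4985,.0244,.088])*1.5)
```

```text
pos [0.4988 0.0229 0.2503] slide [ 0.0031 -0.0007  0.0006] turn -0.0011 tilt [-5.e-04 -3.e-04 -1.e+00]
[373.34298676 268.87596481] [373.38926587 257.57417449]
```

View pics/w1.png

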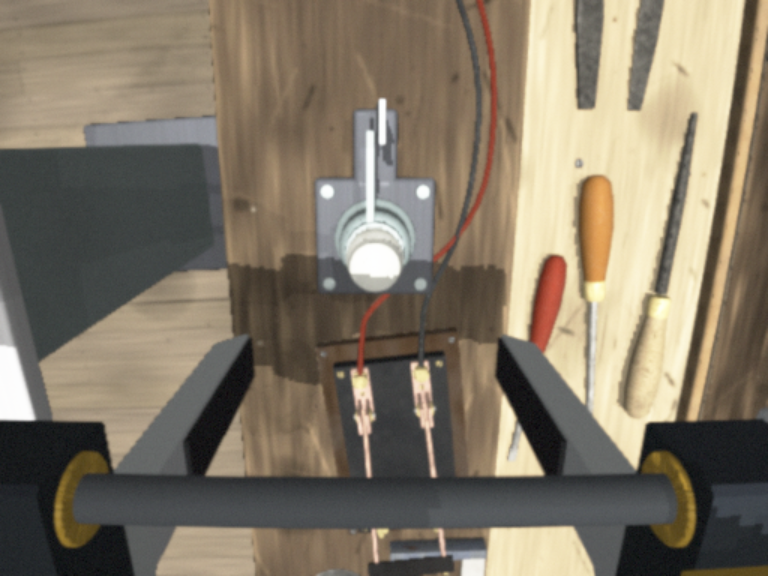

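The wrist view has the insulator's top at (375,266), within about 1 mm of the prediction. The jaws close along tester x and are centred on it, so I'm going down.

>>> step_arm:
  slide:
    - [0.003,0.001,0.07]
    - [0.003,0.001,0.14]
    - [0.003,0.001,0.21]
    - [0.003,0.001,0.26]
    - [0.003,0.001,0.3]
  turn: [0,0,0,0,0]

```text
clock: 2.5
eef_pos: [0.4983, 0.0222, 0.0986]
orientation: [0.725, 0.688, -0.001, -0.001]
wrist_force: [-0.3, 0.6, 0.1]
finger_gap: 0.0941
finger_force: 0.0
```

>>> step_arm:
  slide:
    - [0,0,0.02]
    - [0,0,0.04]
    - [0,0,0.062]
    - [0,0,0.062]
    - [0,0,0.062]
  turn: [0,0,0,0,0]

```text
clock: 3.0
eef_pos: [0.4998, 0.0235, 0.0698]
orientation: [0.725, 0.689, 0.0, 0.0]
wrist_force: [0.3, -0.4, -0.3]
finger_gap: 0.0939
finger_force: 0.0
```

Run:
```python
from g import *
rel([.499,.0252,.069],-.046)
c=capture("wrist");save(c,"w2.png",1.5)
print(proj(c,[.499,.0252,.12])*1.5)
```

```text
pos [0.4998 0.0235 0.0698] slide [ 0.0033 -0.0018  0.0017] turn -0.0025 tilt [ 6.e-04 -1.e-04 -1.e+00]
[371.16095198 420.57118795]
```

View pics/w2.png

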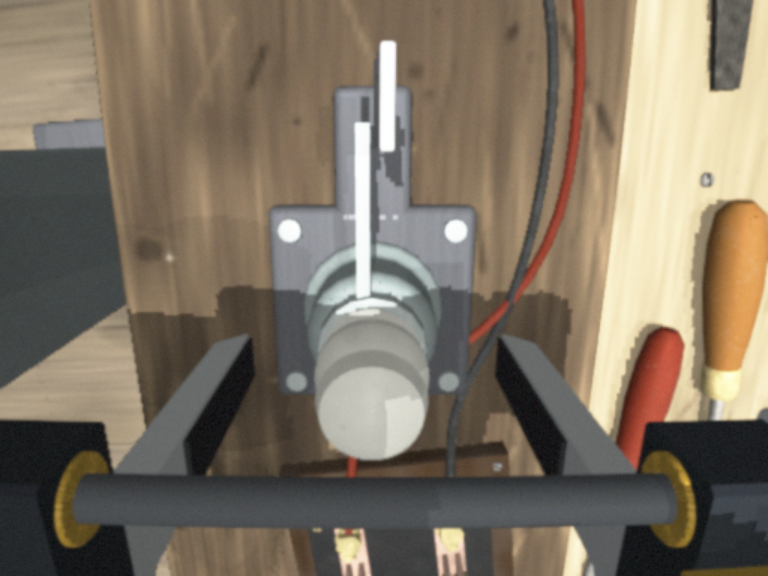

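The insulator stands between the jaws with its top centred at about (372,408), versus a predicted (371,420). It is therefore roughly 3 mm further in +y, so I'll shift and close.

>>> step_arm:
  slide:
    - [0.006,-0.001,0.002]
    - [0.006,-0.001,0.002]
  turn: [0,0]

```text
clock: 3.25
eef_pos: [0.4994, 0.027, 0.0689]
orientation: [0.724, 0.689, 0.0, 0.0]
wrist_force: [-1.2, -0.4, -0.1]
finger_gap: 0.0943
finger_force: 0.0
```

>>> step_arm:
  slide:
    - [0,0,0]
    - [0,0,0]
    - [0,0,0]
    - [0,0,0]
    - [0,0,0]
  turn: [0,0,0,0,0]
  gripper: 1

```text
clock: 3.75
eef_pos: [0.4991, 0.0266, 0.0685]
orientation: [0.725, 0.689, 0.0, 0.0]
wrist_force: [0.4, -0.5, -0.2]
finger_gap: 0.0575
finger_force: 0.0
```

>>> step_arm:
  slide:
    - [0,0,0]
    - [0,0,0]
    - [0,0,0]
  turn: [0,0,0]

```text
clock: 4.05
eef_pos: [0.4988, 0.0266, 0.0684]
orientation: [0.725, 0.689, -0.0, -0.0]
wrist_force: [-1.0, -0.0, 1.4]
finger_gap: 0.0374
finger_force: 30.0
```

>>> step_arm:
  slide:
    - [0,0,0]
    - [0,0,0]
  turn: [0,0]

```text
clock: 4.25
eef_pos: [0.4989, 0.0267, 0.0684]
orientation: [0.725, 0.689, -0.0, -0.0]
wrist_force: [-0.5, 0.3, 1.1]
finger_gap: 0.0377
finger_force: 30.0
```

Run:
```python
from g import *
o=observe();print(o["finger_gap"],o["finger_force"],o["wrist_force"],o["moment"])
c=capture("scene");cv2.imwrite("pics/s2.png",cv2.resize(c["img"][130:260,190:330,::-1],None,fx=4.5,fy=4.5,interpolation=2))
```

```text
0.0376663992549459 30.000281827524304 [-0.54359469  0.33548466  1.10200327] [-0.06815527  0.26069613 -0.01731303]
```

View pics/s2.png

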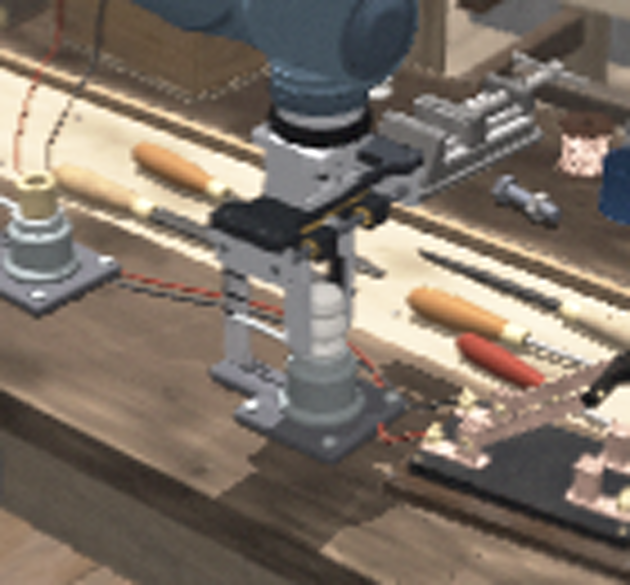

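The crop shows the fingers closed on the insulator's middle, clear of the scale and pointer. Next is a small pull to test the grip.

>>> step_arm:
  slide:
    - [0,0,-0.004]
    - [0,0,-0.008]
    - [0,0,-0.012]
    - [0,0,-0.016]
    - [0,0,-0.016]
  turn: [0,0,0,0,0]

```text
clock: 4.8
eef_pos: [0.4988, 0.0267, 0.0762]
orientation: [0.725, 0.689, -0.0, -0.0]
wrist_force: [0.2, -1.3, -8.4]
finger_gap: 0.0375
finger_force: 30.0
```

>>> step_arm:
  slide:
    - [0,0,-0.008]
    - [0,0,-0.016]
    - [0,0,-0.024]
    - [0,0,-0.03]
    - [0,0,-0.034]
  turn: [0,0,0,0,0]

```text
clock: 5.3
eef_pos: [0.4988, 0.0267, 0.0933]
orientation: [0.725, 0.689, -0.0, -0.0]
wrist_force: [3.9, -1.5, -14.8]
finger_gap: 0.0373
finger_force: 30.0
```

>>> step_arm:
  slide:
    - [0,0,0]
    - [0,0,0]
    - [0,0,0]
    - [0,0,0]
    - [0,0,0]
  turn: [0,0,0,0,0]

```text
clock: 5.8
eef_pos: [0.4988, 0.0267, 0.0932]
orientation: [0.725, 0.689, -0.0, -0.0]
wrist_force: [2.0, -0.7, -13.9]
finger_gap: 0.0376
finger_force: 30.0
```

Run:
```python
from g import *
o=observe();print(o["eef_pos"],o["finger_gap"],o["wrist_force"])
c=capture("wrist");save(c,"w3.png",1.5)
c=capture("scene");cv2.imwrite("pics/s3.png",cv2.resize(c["img"][170:240,225:295,::-1],None,fx=8,fy=8,interpolation=2))
```

```text
[0.49878177 0.02667686 0.09316729] 0.03755256833828132 [  1.96077935  -0.71393499 -13.94567962]
```

View pics/s3.png

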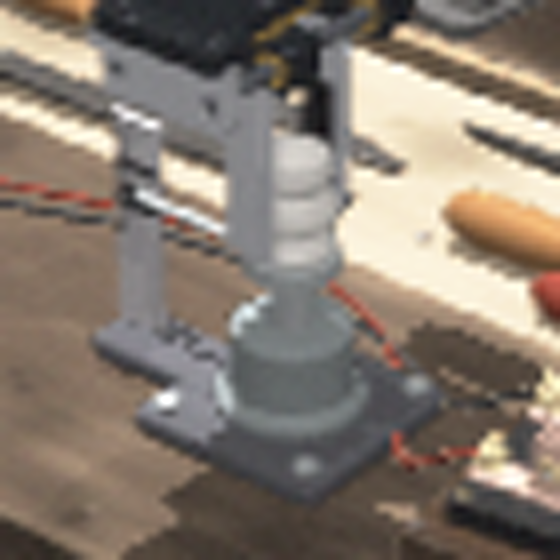

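The seat is clearly raised, with a gap between the barrel at (290,300) and the seat at (295,270). The pointer stands partway up the scale at (130,190), and force and TCP both say about 25 mm. I'll hold here.

>>> step_arm:
  slide:
    - [0,0,0]
    - [0,0,0]
    - [0,0,0]
    - [0,0,0]
    - [0,0,0]
  turn: [0,0,0,0,0]

```text
clock: 6.4
eef_pos: [0.4988, 0.0267, 0.0933]
orientation: [0.725, 0.689, -0.0, -0.0]
wrist_force: [0.4, -1.8, -13.3]
finger_gap: 0.0373
finger_force: 30.0
```

>>> step_arm:
  slide:
    - [0,0,0]
    - [0,0,0]
    - [0,0,0]
    - [0,0,0]
    - [0,0,0]
  turn: [0,0,0,0,0]

```text
clock: 6.9
eef_pos: [0.4988, 0.0267, 0.0933]
orientation: [0.725, 0.689, -0.0, -0.0]
wrist_force: [-0.6, -1.1, -13.6]
finger_gap: 0.0372
finger_force: 30.0
```

>>> step_arm:
  slide:
    - [0,0,0]
    - [0,0,0]
    - [0,0,0]
    - [0,0,0]
    - [0,0,0]
  turn: [0,0,0,0,0]

```text
clock: 7.4
eef_pos: [0.4989, 0.0267, 0.0933]
orientation: [0.725, 0.689, -0.0, -0.0]
wrist_force: [-1.4, -1.4, -13.3]
finger_gap: 0.0378
finger_force: 30.0
```

>>> step_arm:
  slide:
    - [0,0,0]
    - [0,0,0]
    - [0,0,0]
    - [0,0,0]
    - [0,0,0]
  turn: [0,0,0,0,0]

```text
clock: 7.9
eef_pos: [0.4989, 0.0267, 0.0933]
orientation: [0.725, 0.689, -0.0, -0.0]
wrist_force: [-2.5, -1.8, -14.9]
finger_gap: 0.0372
finger_force: 30.0
```

>>> step_arm:
  slide:
    - [0,0,0]
    - [0,0,0]
    - [0,0,0]
    - [0,0,0]
    - [0,0,0]
  turn: [0,0,0,0,0]

```text
clock: 8.4
eef_pos: [0.4989, 0.0267, 0.0933]
orientation: [0.725, 0.689, -0.0, -0.0]
wrist_force: [-3.9, -1.5, -13.7]
finger_gap: 0.0374
finger_force: 30.0
```

Held for over 3 s; now lowering gently.

>>> step_arm:
  slide:
    - [0,0,0.004]
    - [0,0,0.008]
    - [0,0,0.012]
    - [0,0,0.016]
    - [0,0,0.02]
  turn: [0,0,0,0,0]

```text
clock: 8.9
eef_pos: [0.4989, 0.0267, 0.0837]
orientation: [0.724, 0.689, -0.0, -0.0]
wrist_force: [-5.2, -0.4, -9.3]
finger_gap: 0.0373
finger_force: 30.0
```

>>> step_arm:
  slide:
    - [0,0,0.004]
    - [0,0,0.008]
    - [0,0,0.012]
    - [0,0,0.016]
    - [0,0,0.02]
  turn: [0,0,0,0,0]

```text
clock: 9.4
eef_pos: [0.4989, 0.0267, 0.0741]
orientation: [0.724, 0.689, -0.0, -0.0]
wrist_force: [-7.3, -1.1, -6.4]
finger_gap: 0.0379
finger_force: 30.0
```

>>> step_arm:
  slide:
    - [0,0,0.002]
    - [0,0,0.004]
    - [0,0,0.006]
    - [0,0,0.008]
    - [0,0,0.008]
  turn: [0,0,0,0,0]

```text
clock: 9.9
eef_pos: [0.4989, 0.0267, 0.0701]
orientation: [0.724, 0.689, -0.0, -0.0]
wrist_force: [-7.2, -1.0, -7.8]
finger_gap: 0.0372
finger_force: 30.0
```

>>> step_arm:
  slide:
    - [0,0,0.001]
    - [0,0,0.002]
    - [0,0,0.003]
    - [0,0,0.004]
    - [0,0,0.004]
  turn: [0,0,0,0,0]

```text
clock: 10.4
eef_pos: [0.4989, 0.0267, 0.0685]
orientation: [0.724, 0.689, -0.001, -0.001]
wrist_force: [-8.6, -0.6, -4.0]
finger_gap: 0.0377
finger_force: 30.0
```

>>> step_arm:
  slide:
    - [0,0,0.001]
    - [0,0,0.001]
    - [0,0,0.001]
  turn: [0,0,0]

```text
clock: 10.7
eef_pos: [0.4989, 0.0267, 0.0684]
orientation: [0.724, 0.689, -0.001, -0.001]
wrist_force: [-9.9, -0.5, -1.5]
finger_gap: 0.0373
finger_force: 30.0
```

>>> step_arm:
  slide:
    - [0,0,0.001]
    - [0,0,0.001]
    - [0,0,0.001]
  turn: [0,0,0]

```text
clock: 11.0
eef_pos: [0.499, 0.0267, 0.0684]
orientation: [0.724, 0.689, -0.001, -0.001]
wrist_force: [-12.5, -0.7, 2.4]
finger_gap: 0.0376
finger_force: 30.0
```

Seated: the vertical force is slightly positive. Opening the gripper.

>>> step_arm:
  slide:
    - [0,0,0]
    - [0,0,0]
    - [0,0,0]
    - [0,0,0]
    - [0,0,0]
  turn: [0,0,0,0,0]
  gripper: 0

```text
clock: 11.5
eef_pos: [0.5005, 0.0265, 0.0676]
orientation: [0.725, 0.689, 0.001, 0.001]
wrist_force: [0.3, -0.1, -0.8]
finger_gap: 0.074
finger_force: 0.0
```

>>> step_arm:
  slide:
    - [0,0,0]
    - [0,0,0]
    - [0,0,0]
    - [0,0,0]
  turn: [0,0,0,0]

```text
clock: 11.9
eef_pos: [0.4991, 0.0267, 0.0664]
orientation: [0.725, 0.689, -0.0, -0.0]
wrist_force: [-0.2, 0.4, 0.4]
finger_gap: 0.094
finger_force: 0.0
```

>>> step_arm:
  slide:
    - [0,0,-0.05]
    - [0,0,-0.11]
    - [0,0,-0.18]
    - [0,0,-0.25]
    - [0,0,-0.32]
  turn: [0,0,0,0,0]

```text
clock: 12.4
eef_pos: [0.4988, 0.0267, 0.2278]
orientation: [0.725, 0.689, 0.0, -0.0]
wrist_force: [1.0, -0.3, 0.3]
finger_gap: 0.094
finger_force: 0.0
```

>>> step_arm:
  slide:
    - [0,0,-0.04]
    - [0,0,-0.04]
    - [0,0,-0.04]
    - [0,0,-0.04]
  turn: [0,0,0,0]

```text
clock: 12.8
eef_pos: [0.4981, 0.0268, 0.2443]
orientation: [0.725, 0.689, -0.001, -0.001]
wrist_force: [-0.4, 0.7, -0.2]
finger_gap: 0.094
finger_force: 0.0
```

Run:
```python
from g import *
c=capture("wrist");save(c,"w4.png",1.5);print(observe()["eef_pos"],observe()["clock"])
```

```text
[0.4980877  0.02681858 0.24433318] 12.85
```

View pics/w4.png

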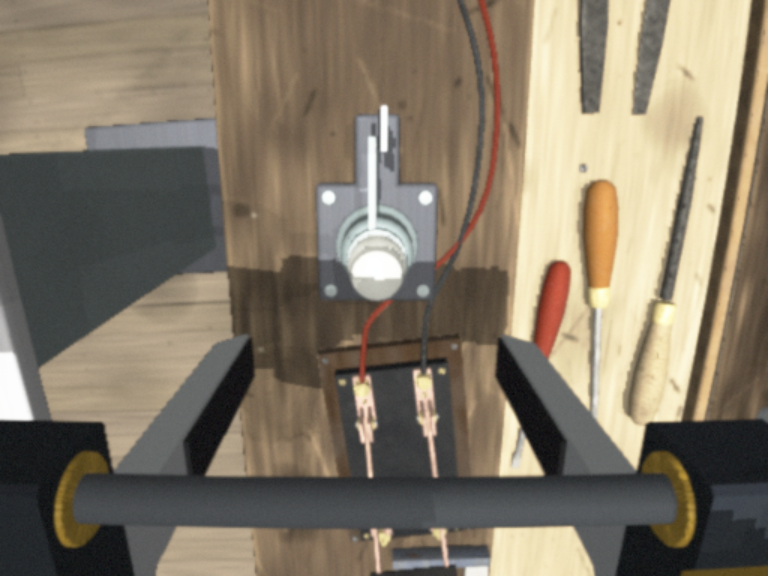

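The gripper is clear. The insulator at (377,273) and the pointer arm at (373,180) look as they did before the pull, so the seat is down.

```bash
python3 -c "
from bench import sign_off
print(sign_off())"
```

```text
the job is handed in; nothing more can be done
None
```

The insulator was pulled to about 25 mm, midway between the two broad marks, held there for over 3 s, lowered gently until the seat was down, and released; nothing else was touched, and the job is handed in.

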